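# Half light on the painted figure through the yellow filter

### The arm

A 6-joint arm with a two-finger parallel gripper is mounted at the origin on the work surface. World frame = base frame: x ahead of the robot, y to its left, z up, the work surface at z = 0. Lengths are in m, angles in rad, forces in N, time in s.
With the tool pointing down it reaches from about 0.25 to 0.775 m from the base axis. Payload 4 kg.
Tool frame: the origin (TCP) lies at the very end of the fingers, on their centre line; the grasp point (between the pads) lies 19 mm behind it (robot.pinch_z is the distance from the TCP to the grasp point, in m); z points along the fingers, y is the line along which they close (so a half turn about z gives the same grasp; the last joint's range is limited). The gripper opens to 94 mm and grips with 3 to 60 N. Pads are 16 mm wide; open, the fingers measure 119 mm over their backs; the gripper's body (75 mm by 177 mm) begins 78 mm behind the grasp point.
Start: joints at [1.194, 0.087, 1.371, -0, 1.684, -0.103], TCP at [0.149, 0.53, 0.206] pointing down, gripper open.
Joint ranges: [-3.1, 3.1], [-0.76, 2.03], [0.27, 2.55], [-1.08, 4.22], [0.17, 2.65], [-2.57, 2.57]. Speed limits (rad/s): [2.79, 2.79, 3.14, 3.14, 3.14, 3.14].

### API

Orientations are given as [roll, pitch, yaw] about the fixed x, y, z axes, in that order (R = Rz(yaw) Ry(pitch) Rx(roll)).
In Python, from bench import robot gives the robot as it stands.
- The arm moves only by the tool arm_command, never from a script. Its argument "targets" is one flat list of numbers, 7 for each row, row after row: the turn, a rotation vector about the tool's x, y, z in degrees, then the shift along the tool's x, y, z in mm, then the closure, from -1 (fully open) to 1 (shut). In form: [ax, ay, az, x, y, z, hand, ax, ay, az, x, y, z, hand, ...]. A call has 1 to 20 rows; each row is the pose to reach, as a shift and turn from the pose commanded when the call began, along the tool's axes at that moment; what a row does not reach only later rows make up. A row lasts 1/10 s, in which the tool goes at most 50 mm and 8.59 degrees, less where a joint would pass 70% of its speed; a pose out of reach is approached as far as the arm can. A call with a gripper value outside its range is refused whole. The fingers move at their own pace and stop on an object; the grip force is fixed at half the most. Time passes only in rows, so rows that repeat a pose let the fingers close. It gives the time, the measured TCP pose, the force, the opening and the grip force at its end, in the units of the state.
- robot.get_obs(): the state, without advancing time (a new reading comes with each control period).
- robot.snapshot(name): name is "scene" or "top"; returns a dict with "color" (420x560x3 uint8, red, green, blue), "range_z" (420x560 float32, m along the optical axis (not along the pixel's ray), 0 where there is no reading), "fx", "fy", "cx", "cy" (pixels), "T" (4x4, takes a point from camera to world coordinates). Camera axes: x right, y down, z forward; pixel columns grow to the right and rows downward; lengths in m; the calibration is good to about 2 mm. A picture is of the moment at which its call begins.
- robot.close_job(): hands the job in; it is judged then, once.
The state is a dict: "time": time; "joint_positions": joint angles; "qvel": joint speeds; "joint_torque": joint torques, N m; "tool_pos": TCP position; "ee_rot": TCP orientation; "wrist_force": force on the tool from outside, world axes, zero at the start; "wrist_torque": the same for the moment, N m; "width": finger opening in m; "finger_force": force on a finger pad.
Only numpy, scipy, OpenCV 4.12 (cv2) and the standard library are available. Lean on these libraries where they do the work, as an engineer would, in place of code of your own. Each camera call takes 0.05 s, during which the arm holds its last target. There are 200 camera calls.

### The job

The painted bronze figure is to be looked at under gentle light. Take the yellow filter slide out of the white block and lower it into the filter slot on top of the examination lamp until it is fully home, without dropping it, and let it go; only then slide the lamp's sprung shutter by its red grip to half open, at the red mark, never going far past it, and finish while still holding it there, because it springs shut when released. Leave the other filters in the block, and do not disturb the things on the bench or touch the figure.

Things in the scene. Friction and masses are not known exactly. Their poses are not given: they have to be found in the camera images.
- filter_yellow: Yellow filter slide: upright plate, aluminium frame and yellow glass, 6 mm thick (own x), 56 mm wide (own y), 80 mm tall; on its top centre a yellow grip block 12 mm (x) by 26 mm (y) by 34 mm tall, so 114 mm in all; about 90 g. Origin: centre of the underside; z up. The grip spans 80 to 114 mm above the origin. It fits the lamp either way round.
- filter_red: Same make as the yellow slide, with a red grip and red glass; stays where it is in the block. Origin: centre of the underside. Axes as for the yellow slide.
- filter_blue: Same make as the yellow slide, with a blue grip and blue glass; stays where it is in the block. Origin: centre of the underside. Axes as for the yellow slide.
- rack: White slotted block, fixed, 180 (own x) by 80 (own y) by 44 mm tall. Three slides stand in its slots at own x = -55, 0, +55 mm (any order), axes parallel to the block's; each slot is 9 mm wide in x, 60 mm long in y, 34 mm deep, its floor 10 mm above the bench. Origin: centre of the underside.
- lamp: Bench examination lamp, fixed, white and black, 311 mm long (own x: 215 mm behind the origin to 96 mm ahead), 130 mm wide (shutter face plate and rails at its front 210 mm); flat deck 120 mm above the bench. The beam leaves along own +x. Origin: on the bench under the centre of the filter slot; z up.
- slot (a point): Centre of the filter slot's mouth, at deck height (120 mm up), axes as the lamp's. Slot 9 mm wide (x), 60 mm long (y), 80 mm deep, with an 8 mm 45-degree bevel all round within the deck (mouth 25 by 76 mm). A slide fully home stands on the slot's floor, plate top flush with the deck, origin 80 mm below this point, grip 34 mm proud.
- shutter (a joint): Travel of the sprung shutter in m: 0 closed, 0.030 half open, 0.060 fully open at its stop. It opens along the lamp's own +y. Its spring pushes it shut with 2.4 N when closed, 7.2 N at half, 12 N fully open (160 N/m), friction 0.4 N; let go, it closes by itself.
- shutter_grip (a point): Point in the shutter's red grip, an upright block at the lamp's front: 12 mm along lamp x, 14 mm along lamp y (the way it slides), from 122 to 156 mm above the bench, a white line across its top centre. The point is on the grip's centre line, 147 mm above the bench; closed, it is 88 mm ahead (lamp +x) of the slot. Deck, rails and scale plate around it reach at most 122 mm.
- half_mark (a point): Fixed point of the lamp where shutter_grip lies when the shutter is exactly half open (30 mm along lamp +y from closed), beside the long red mark on the white scale plate beside the grip. The short black marks: closed, quarter, three quarters, fully open.
- figure: Small seated bronze figure with old paint, 232 mm tall with its white plaster slab (170 by 200 by 30 mm), fixed, in front of the lamp's window, centre 320 mm ahead (lamp x) of the filter slot. Origin: centre of the slab's underside. Not to be touched.
- reagent: Amber glass bottle with blue cap, 68 mm across, 150 mm tall; bystander. Origin: centre of the underside.
- swab_jar: Glass jar 56 mm across, 75 mm tall, with cotton swabs up to 122 mm; bystander. Origin: centre of the underside.
- brush: Fine brush with wooden handle lying on the bench, 190 mm long (own x), 10 mm thick; bystander. Origin: under its middle.
- spatula: Small steel spatula with dark wooden handle lying on the bench, 185 mm long (own x), 8 mm high; bystander. Origin: near its middle, on the bench.
- loupe: Black loupe standing on the bench, 44 mm across, 36 mm tall; bystander. Origin: centre of the underside.
Mind the look-alikes: they are no part of the job. What is shaped like the filter_yellow but green or turquoise is not meant.

How it is judged:
On the way, in this order (a step that is already met when the one before it is completed fails the run):
1. the yellow filter is fully home in the lamp's slot and let go (z of filter_yellow in the frame of slot between -0.084 and -0.076 m and x of filter_yellow in the frame of slot between -0.004 and 0.004 m and y of filter_yellow in the frame of slot between -0.006 and 0.006 m and angle between the x axis of filter_yellow and the x axis of slot, either way round below 0.12 rad and angle between filter_yellow's own z axis and vertical below 0.12 rad and contact force between filter_yellow and the fingers below 0.1 N), for 0.2 s.
2. the fingers hold the shutter half open (value of joint shutter between 0.025 and 0.035 m and contact force between shutter and the fingers above 2 N), for 0.3 s.
At the end, for the whole second after the job is handed in: The program finishes holding: the fingers still bear on the shutter's grip with more than 2 N and keep the shutter still at 25 to 35 mm of its 60 mm travel, while the yellow filter stays fully home in the lamp's slot (within 4 mm of the floor, upright) (all of step 2 and z of filter_yellow in the frame of slot between -0.084 and -0.076 m and x of filter_yellow in the frame of slot between -0.004 and 0.004 m and y of filter_yellow in the frame of slot between -0.006 and 0.006 m and angle between the x axis of filter_yellow and the x axis of slot, either way round below 0.12 rad and angle between filter_yellow's own z axis and vertical below 0.12 rad and velocity of joint shutter between -0.004 and 0.004 m/s); the arm keeps its last pose, push and grip.
It fails at once if the shutter opened by more than 10 mm while the yellow filter is not home in the slot (value of joint shutter above 0.01 m and not (z of filter_yellow in the frame of slot between -0.084 and -0.076 m and x of filter_yellow in the frame of slot between -0.004 and 0.004 m and y of filter_yellow in the frame of slot between -0.006 and 0.006 m and angle between the x axis of filter_yellow and the x axis of slot, either way round below 0.12 rad and angle between filter_yellow's own z axis and vertical below 0.12 rad)).
It fails at once if the shutter opened beyond three quarters (45 mm) (value of joint shutter above 0.045 m).
It fails at once if the yellow filter dropped: falling free faster than 0.6 m/s (contact force between filter_yellow and the fingers below 0.05 N and linear speed of filter_yellow above 0.6 m/s).
It fails at once if the figure or its slab struck with more than 2 N (contact force between figure and anything else above 2 N).
It fails at once if another filter moved by more than 15 mm, or a bystander on the bench by more than 30 mm (distance of any of filter_red, filter_blue from where it was at the start of the episode above 0.015 m or distance of any of reagent, swab_jar, brush, spatula, loupe from where it was at the start of the episode above 0.03 m).
It also fails if it takes over 56 s, if anything falls off the work surface, if the arm or the gripper's body presses on something with over 40 N, if the wrist force passes 120 N, or if a joint passes its speed limit or range.

## Working session

There is one attempt and no reset: what is moved stays moved. The work goes in short steps, Python scripts to look and compute and a tool call to move; the robot and the scene stay as the last step left them, time stands still between calls to the robot, and variables do not carry over. Pictures are saved under pics/ and viewed, at most 10 in all, crops included, and the job is handed in when it is done.

Besides the shell and the picture viewer there is one more tool, called as name(argument=value, ...) on one line, values as JSON. arm_command: Moves the arm, as the interface text tells. Its arguments: {"type":"object","properties":{"targets":{"type":"array"}},"required":["targets"]}

```bash
mkdir -p pics; cat > h.py <<'E'
import numpy as np, cv2
from bench import robot
def snap(n,save=None):
    s=robot.snapshot(n); 
    if save: cv2.imwrite('pics/'+save,cv2.cvtColor(s['color'],cv2.COLOR_RGB2BGR))
    np.savez(f'/tmp/{n}.npz',**s); return s
def cloud(s):
    z=s['range_z']; v,u=np.mgrid[:z.shape[0],:z.shape[1]]
    P=np.stack([(u-s['cx'])/s['fx']*z,(v-s['cy'])/s['fy']*z,z,np.ones_like(z)],-1)@s['T'].T
    P=P[...,:3]; P[z==0]=np.nan; return P
E
python3 - <<'E'
from h import *
a=snap('scene','scene.png'); b=snap('top','top.png')
for s in (a,b): print(s['fx'],s['T'].round(3).tolist())
o=robot.get_obs(); print({k:np.round(v,3) for k,v in o.items()})
E
```

```text
457.9088190570966 [[0.188, 0.845, -0.501, 1.205], [0.982, -0.159, 0.101, -0.122], [0.006, -0.511, -0.86, 1.258], [0.0, 0.0, 0.0, 1.0]]
394.6740743848985 [[-0.008, -0.996, 0.084, 0.431], [-1.0, 0.01, 0.029, -0.008], [-0.029, -0.084, -0.996, 1.361], [0.0, 0.0, 0.0, 1.0]]
{'time': np.float64(0.1), 'joint_positions': array([ 1.194,  0.088,  1.372, -0.   ,  1.684, -0.103]), 'qvel': array([-0.001, -0.002, -0.003,  0.001, -0.   , -0.002]), 'joint_torque': array([ 2.0000e-03, -3.4125e+01, -3.0330e+01,  7.2000e-02,  3.0000e-02,
       -0.0000e+00]), 'tool_pos': array([0.149, 0.529, 0.204]), 'ee_rot': array([-3.14 , -0.   ,  2.868]), 'wrist_force': array([ 0.112, -0.649, -0.211]), 'wrist_torque': array([ 0.032,  0.   , -0.055]), 'finger_force': np.float64(0.0), 'width': np.float64(0.094)}
```

View pics/scene.png

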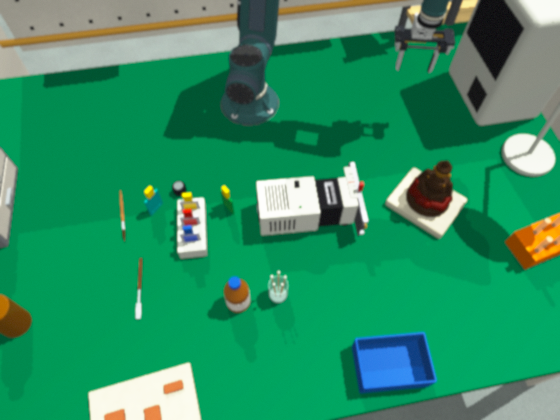

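View pics/top.png

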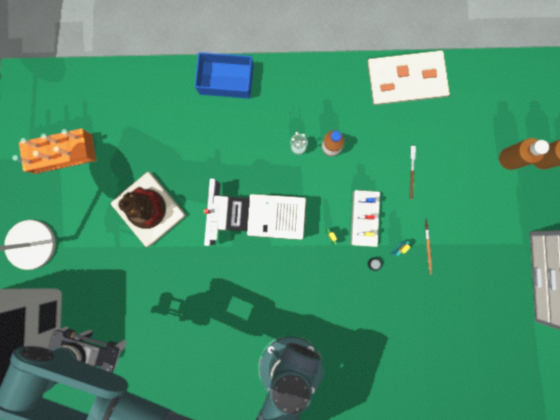

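Candidates for the yellow slide: yellow grip in the rack (scene 188,200; top 369,234), a free yellow/green piece (scene 226,193; top 333,236), and a turquoise piece with a yellow grip (scene 151,193; top 404,247). By the description, it is the one in the block. I'll check this in a close crop and measure.

```bash
python3 - <<'E'
from h import *
a=dict(np.load('/tmp/scene.npz')); b=dict(np.load('/tmp/top.npz'))
f=lambda s,x,y,w,h,k: cv2.resize(cv2.cvtColor(s['color'],cv2.COLOR_RGB2BGR)[y:y+h,x:x+w],None,fx=k,fy=k,interpolation=cv2.INTER_CUBIC)
c=np.vstack([np.hstack([f(a,135,165,110,100,3.6),f(b,325,180,110,100,3.6)]),np.hstack([f(a,290,150,90,65,4.4),f(b,195,170,90,65,4.4)])[:230]])if 0 else None
A=np.hstack([f(a,135,165,110,80,3.6),f(b,325,180,110,80,3.6)]); B=np.hstack([f(a,285,158,99,72,4),f(b,195,175,99,72,4)])
cv2.imwrite('pics/crop.png',np.vstack([A,B]))
for n,s in(('scene',a),('top',b)):
    P=cloud(s); hsv=cv2.cvtColor(s['color'],cv2.COLOR_RGB2HSV)
    ok=(P[...,2]>.02)&(P[...,2]<.2)
    for col,lo,hi in(('yel',(22,130,110),(34,255,255)),('red',(172,130,100),(180,255,255)),('red0',(0,150,100),(5,255,255)),('blue',(105,130,90),(125,255,255)),('teal',(80,120,80),(104,255,255))):
        m=cv2.inRange(hsv,lo,hi)
        k,l,st,ce=cv2.connectedComponentsWithStats(m)
        for i in range(1,k):
            if st[i,4]<12: continue
            q=P[(l==i)&ok]
            if len(q)<8: continue
            t=q[q[:,2]>np.percentile(q[:,2],95)-.008]
            print(n,col,st[i,4],ce[i].round(0),'top',np.median(t,0).round(3),'ext',q.min(0).round(3),q.max(0).round(3))
E
```

```text
scene yel 83 [149. 192.] top [ 0.399 -0.362  0.113] ext [ 0.384 -0.374  0.08 ] [ 0.412 -0.352  0.12 ]
scene yel 65 [225. 191.] top [ 0.437 -0.136  0.113] ext [ 0.424 -0.148  0.065] [ 0.451 -0.129  0.119]
scene yel 84 [187. 196.] top [ 0.444 -0.252  0.124] ext [ 0.363 -0.272  0.02 ] [ 0.451 -0.238  0.128]
scene yel 56 [190. 206.] top [ 0.444 -0.253  0.07 ] ext [ 0.439 -0.269  0.039] [ 0.448 -0.234  0.076]
scene red0 17 [360. 186.] top [0.523 0.252 0.155] ext [0.518 0.248 0.133] [0.526 0.257 0.161]
scene red0 116 [440. 203.] top [0.589 0.489 0.087] ext [0.574 0.449 0.076] [0.606 0.53  0.094]
scene red0 48 [187. 213.] top [ 0.5   -0.256  0.123] ext [ 0.494 -0.266  0.094] [ 0.505 -0.245  0.128]
scene red0 30 [191. 222.] top [ 0.498 -0.252  0.062] ext [ 0.495 -0.27   0.041] [ 0.5   -0.241  0.068]
scene blue 63 [187. 229.] top [ 0.553 -0.258  0.123] ext [ 0.547 -0.27   0.094] [ 0.56  -0.247  0.13 ]
scene blue 45 [190. 238.] top [ 0.553 -0.257  0.064] ext [ 0.55  -0.275  0.043] [ 0.557 -0.244  0.071]
scene blue 101 [234. 283.] top [ 0.753 -0.149  0.15 ] ext [ 0.73  -0.167  0.105] [ 0.765 -0
[... 883 characters left out ...]
601 0.511 0.097]
top red0 20 [370. 217.] top [ 0.498 -0.251  0.123] ext [ 0.494 -0.26   0.119] [ 0.501 -0.238  0.128]
top red0 31 [148. 222.] top [0.492 0.459 0.089] ext [0.48  0.448 0.081] [0.499 0.474 0.097]
top blue 2216 [224.  75.] top [0.96  0.212 0.069] ext [0.93  0.128 0.02 ] [1.071 0.318 0.078]
top blue 73 [336. 136.] top [ 0.751 -0.146  0.149] ext [ 0.737 -0.165  0.101] [ 0.772 -0.131  0.156]
top blue 26 [370. 200.] top [ 0.554 -0.254  0.123] ext [ 0.548 -0.264  0.103] [ 0.557 -0.243  0.127]
top teal 303 [225.  80.] top [1.02  0.312 0.071] ext [0.947 0.127 0.022] [1.06  0.321 0.077]
top teal 108 [398. 248.] top [ 0.387 -0.346  0.078] ext [ 0.377 -0.378  0.02 ] [ 0.422 -0.338  0.082]
```

View pics/crop.png

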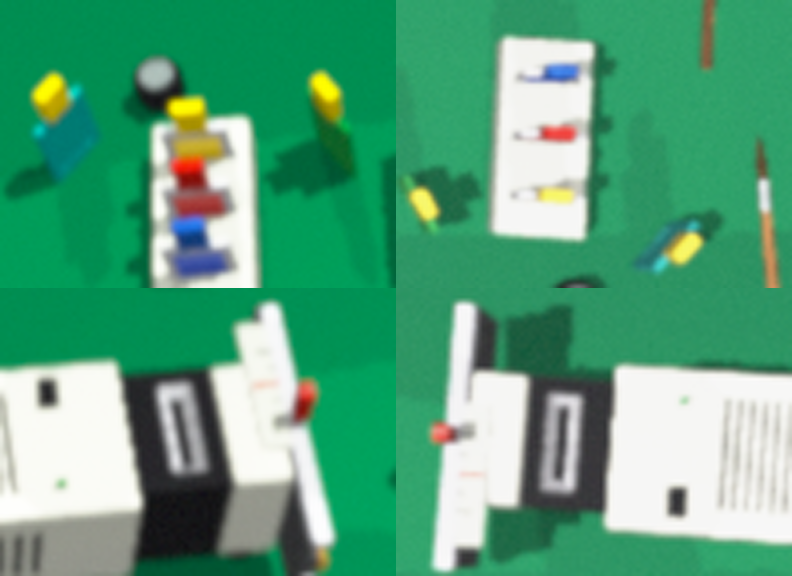

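The crop confirms it: the slide in the rack (369,234 in top) has yellow glass as well as a yellow grip, while the free pieces are green (333,236) and turquoise (404,247). The slot bevel is silver on black, and the shutter's red mark lies on its world −x side. Now precise poses.

```bash
cat > m.py <<'E'
from h import *
def ray(s,uv,z):
    uv=np.atleast_2d(uv).astype(float); d=np.c_[(uv[:,0]-s['cx'])/s['fx'],(uv[:,1]-s['cy'])/s['fy'],np.ones(len(uv))]@s['T'][:3,:3].T
    o=s['T'][:3,3]; return o+d*((z-o[2])/d[:,2])[:,None]
def rect(s,mask,z,name):
    v,u=np.nonzero(mask); X=ray(s,np.c_[u,v],z)[:,:2]
    c,wh,an=cv2.minAreaRect((X*1000).astype(np.float32)); print(name,'rect c',np.round(c,1),'wh',np.round(wh,1),'ang',round(an,1),'mean',(X.mean(0)*1000).round(1),len(X))
E
python3 - <<'E'
from m import *
for n in('scene','top'):
    s=dict(np.load(f'/tmp/{n}.npz')); P=cloud(s); hsv=cv2.cvtColor(s['color'],cv2.COLOR_RGB2HSV); 
    V=hsv[...,2];S=hsv[...,1]
    box=lambda x0,x1,y0,y1,z0,z1:(P[...,0]>x0)&(P[...,0]<x1)&(P[...,1]>y0)&(P[...,1]<y1)&(P[...,2]>z0)&(P[...,2]<z1)
    r=box(.38,.63,-.33,-.18,.030,.058)&(S<60)&(V>150); print(n,'rack z',np.median(P[...,2][r])); rect(s,r,.044,'rack')
    d=box(.42,.62,.02,.26,.1,.135); z=np.median(P[...,2][d]); print('deck z',z)
    # slot: bright blob enclosed in the black band
    k,l,st,ce=cv2.connectedComponentsWithStats((d&(V<90)).astype(np.uint8)); i=1+np.argmax(st[1:,4]); print('band',st[i],ce[i])
    band=cv2.morphologyEx((l==i).astype(np.uint8),cv2.MORPH_OPEN,np.ones((3,3)))
    cs,_=cv2.findContours(band,cv2.RETR_EXTERNAL,cv2.CHAIN_APPROX_NONE); full=cv2.drawContours(np.zeros_like(band),[max(cs,key=cv2.contourArea)],-1,1,-1)
    br=(full>0)&(V>120); k,l,st,ce=cv2.connectedComponentsWithStats(br.astype(np.uint8)); 
    for i in range(1,k):
        if st[i,4]>40: 
            cs,_=cv2.findContours((l==i).astype(np.uint8),cv2.RETR_EXTERNAL,cv2.CHAIN_APPROX_NONE); rect(s,cv2.drawContours(np.zeros_like(band),cs,-1,1,-1),.12,'slot')
    w=box(.40,.65,-.12,.26,.105,.135)&(V>150)&(S<60); rect(s,w,.12,'lampwhite')
    g=box(.48,.57,.21,.29,.12,.17)&(S>120)&((hsv[...,0]<8)|(hsv[...,0]>172)); q=P[g]; print('grip',len(q),q.min(0).round(3),q.max(0).round(3)); t=q[q[:,2]>.148]; print('griptop',t.mean(0).round(4) if len(t) else 0,len(t)); rect(s,g&(P[...,2]>.148),.156,'grip top')
E
```

```text
scene rack z 0.044107070656260516
rack rect c [ 499.8 -253.6] wh [ 80.6 186.5] ang 85.7 mean [ 520.8 -250.2] 772
deck z 0.11937303797245036
band [316 178  27  34 454] [328.19603524 195.62114537]
lampwhite rect c [512.3 104. ] wh [307.3 210.7] ang 86.7 mean [510.9  91.7] 3250
grip 26 [0.516 0.248 0.124] [0.526 0.257 0.161]
griptop [0.5214 0.2529 0.155 ] 12
grip top rect c [522.8 252.8] wh [ 5.8 14.3] ang 74.1 mean [522.1 252.5] 12
top rack z 0.04345235653206059
rack rect c [ 500.  -249.4] wh [ 82.  179.7] ang 85.7 mean [ 498.  -247.9] 1123
deck z 0.11988138902301171
band [227 197  22  34 400] [238.355 213.245]
lampwhite rect c [521.5 106.4] wh [206.5 304.8] ang 0.5 mean [507.9  96.5] 3175
grip 11 [0.516 0.254 0.141] [0.525 0.261 0.157]
griptop [0.5194 0.2574 0.1555] 9
grip top rect c [520.2 257.3] wh [9.4 6.2] ang 0.5 mean [519.4 257.3] 9
```

```bash
python3 - <<'E'
from m import *
for n in('scene','top'):
    s=dict(np.load(f'/tmp/{n}.npz')); g=cv2.cvtColor(s['color'],cv2.COLOR_RGB2GRAY)
    # rectified top-down map of the deck plane z=.12, 1 mm/px : col=y(mm) 0..280, row=x(mm) 380..660
    yy,xx=np.meshgrid(np.arange(-120,290,1.),np.arange(400,640,1.)); X=np.stack([xx/1e3,yy/1e3,np.full_like(xx,.12),np.ones_like(xx)],-1)
    c=X@np.linalg.inv(s['T']).T; u=(c[...,0]/c[...,2]*s['fx']+s['cx']).astype(np.float32); v=(c[...,1]/c[...,2]*s['fy']+s['cy']).astype(np.float32)
    R=cv2.remap(s['color'],u,v,cv2.INTER_CUBIC); cv2.imwrite(f'/tmp/R{n}.png',cv2.cvtColor(R,cv2.COLOR_RGB2BGR))
    G=cv2.cvtColor(R,cv2.COLOR_RGB2GRAY)
    sub=G[60:170,245:325]  # x 460..570, y 125..205
    m=(sub>105).astype(np.uint8); k,l,st,ce=cv2.connectedComponentsWithStats(m)
    for i in range(1,k):
        if st[i,4]>200 and st[i,0]>0 and st[i,0]+st[i,2]<80:
            cs,_=cv2.findContours((l==i).astype(np.uint8),cv2.RETR_EXTERNAL,cv2.CHAIN_APPROX_NONE); c0,wh,an=cv2.minAreaRect(cs[0]); print(n,'slot x',round(460+c0[1],1),'y',round(125+c0[0],1),np.round(wh,1),round(an,1))
    # dark slot hole
a=cv2.imread('/tmp/Rscene.png');b=cv2.imread('/tmp/Rtop.png'); cv2.imwrite('pics/rect.png',cv2.resize(np.vstack([a[:,120:],b[:,120:]]),None,fx=1.24,fy=1.24))
E
```

```text
scene slot x 511.6 y 166.0 [29.4 80.7] 5.0
top slot x 513.4 y 170.1 [30.3 80.9] 4.4
```

View pics/rect.png

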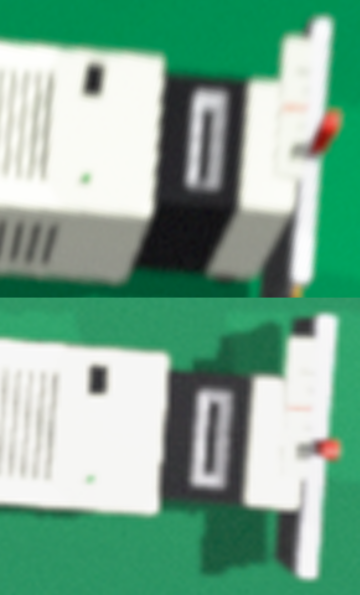

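Slot and grip agree across both views: slot ≈ (512.5, 168), lamp yaw ≈ 85.3°, closed grip ≈ (521, 255), yellow slide ≈ (445, −248), rack yaw ≈ −4.3°. The views disagree by ±2 mm in y, so I'm using the mean. I'll grip across the 26 mm faces, so the fingers stay clear of the red slide.

```bash
cat > go.py <<'E'
import sys,numpy as np
from scipy.spatial.transform import Rotation as R
def row(p0,y0,p1,y1):  # poses tool-down, pos mm, yaw deg
    A=R.from_euler('xyz',[180,0,y0],degrees=True);B=R.from_euler('xyz',[180,0,y1],degrees=True)
    return (A.inv()*B).as_rotvec(degrees=True).round(1),A.inv().apply(np.subtract(p1,p0)).round(1)
E
python3 - <<'E'
from go import row
p=(149,530,206);y=164.3
for t in((149,530,300),(445,-248,300),(445,-248,160)): print(row(p,y,t,-4.3))
E
```

```text
(array([ -0. ,  -0. , 168.6]), array([  0.,   0., -94.]))
(array([ -0. ,  -0. , 168.6]), array([-495.5, -668.9,  -94. ]))
(array([ -0. ,  -0. , 168.6]), array([-495.5, -668.9,   46. ]))
```

arm_command(targets=[0, 0, 0, 0, 0, -94, -1, 0, 0, 0, 0, 0, -94, -1, 0, 0, 168.6, -495.5, -668.9, -94, -1, 0, 0, 168.6, -495.5, -668.9, -94, -1, 0, 0, 168.6, -495.5, -668.9, -94, -1, 0, 0, 168.6, -495.5, -668.9, -94, -1, 0, 0, 168.6, -495.5, -668.9, -94, -1, 0, 0, 168.6, -495.5, -668.9, -94, -1, 0, 0, 168.6, -495.5, -668.9, -94, -1, 0, 0, 168.6, -495.5, -668.9, -94, -1, 0, 0, 168.6, -495.5, -668.9, -94, -1, 0, 0, 168.6, -495.5, -668.9, -94, -1, 0, 0, 168.6, -495.5, -668.9, -94, -1, 0, 0, 168.6, -495.5, -668.9, -94, -1, 0, 0, 168.6, -495.5, -668.9, -94, -1, 0, 0, 168.6, -495.5, -668.9, -94, -1, 0, 0, 168.6, -495.5, -668.9, -94, -1, 0, 0, 168.6, -495.5, -668.9, -94, -1, 0, 0, 168.6, -495.5, -668.9, -94, -1, 0, 0, 168.6, -495.5, -668.9, -94, -1])

```text
time: 2.1
tool_pos: [0.4451, -0.252, 0.2966]
ee_rot: [-3.139, 0.004, 0.157]
wrist_force: [0.2, 0.4, 0.4]
width: 0.094
finger_force: 0.0
```

arm_command(targets=[0, 0, 14, 0, 0, 40, -1, 0, 0, 14, 0, 0, 80, -1, 0, 0, 14, 0, 0, 120, -1, 0, 0, 14, 0, 0, 150, -1, 0, 0, 14, 0, 0, 150, -1, 0, 0, 14, 0, 0, 150, -1])

```text
time: 2.7
tool_pos: [0.4448, -0.2483, 0.1495]
ee_rot: [-3.141, 0.001, -0.077]
wrist_force: [-0.5, -0.7, 0.3]
width: 0.0936
finger_force: 0.0
```

```bash
python3 - <<'E'
from m import *
o=robot.get_obs(); print(o['tool_pos'].round(4),np.degrees(o['ee_rot']).round(2))
a=snap('scene');b=snap('top')
f=lambda s,x,y,w,h,k: cv2.resize(cv2.cvtColor(s['color'],cv2.COLOR_RGB2BGR)[y:y+h,x:x+w],None,fx=k,fy=k,interpolation=cv2.INTER_CUBIC)
cv2.imwrite('pics/pre.png',np.hstack([f(a,130,130,130,130,3),f(b,315,170,130,130,3)]))
E
```

```text
[ 0.4448 -0.2483  0.1495] [-1.7996e+02  5.0000e-02 -4.3900e+00]
```

View pics/pre.png

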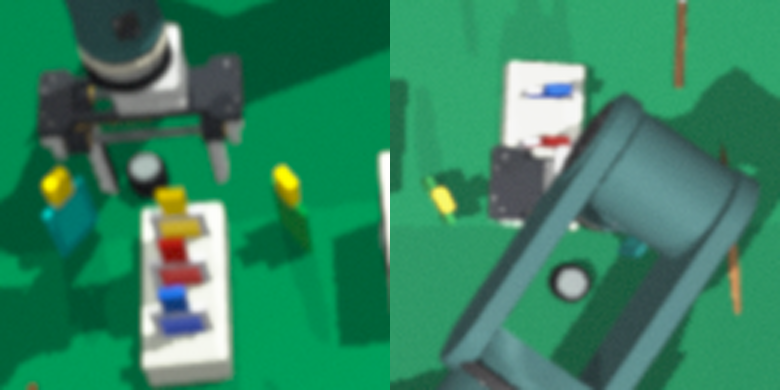

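The picture shows the fingers straddling the yellow grip (crop 170,200), with fingertips at (110,190) and (223,180). They're centred and clear of the decoys, so I'm descending and closing.

arm_command(targets=[0, 0, 0, 0, 0, 30, -1, 0, 0, 0, 0, 0, 50, -1, 0, 0, 0, 0, 0, 55, -1, 0, 0, 0, 0, 0, 55, -1, 0, 0, 0, 0, 0, 55, 0, 0, 0, 0, 0, 0, 55, 0.3, 0, 0, 0, 0, 0, 55, 1, 0, 0, 0, 0, 0, 55, 1, 0, 0, 0, 0, 0, 55, 1, 0, 0, 0, 0, 0, 55, 1, 0, 0, 0, 0, 0, 55, 1])

```text
time: 3.9
tool_pos: [0.4449, -0.2484, 0.0944]
ee_rot: [-3.141, 0.0, -0.077]
wrist_force: [-0.2, 0.1, 0.0]
width: 0.0416
finger_force: 0.0
```

arm_command(targets=[0, 0, 0, 0, 0, 0, 1, 0, 0, 0, 0, 0, 0, 1, 0, 0, 0, 0, 0, 0, 1, 0, 0, 0, 0, 0, 0, 1, 0, 0, 0, 0, 0, 0, 1])

```text
time: 4.4
tool_pos: [0.4448, -0.2484, 0.0943]
ee_rot: [-3.141, 0.0, -0.077]
wrist_force: [0.2, -0.1, -0.7]
width: 0.026
finger_force: 30.0
```

arm_command(targets=[0, 0, 0, 0, 0, -10, 1, 0, 0, 0, 0, 0, -25, 1, 0, 0, 0, 0, 0, -45, 1, 0, 0, 0, 0, 0, -75, 1, 0, 0, 0, 0, 0, -110, 1, 0, 0, 0, 0, 0, -145, 1, 0, 0, 0, 0, 0, -175, 1, 0, 0, 0, 0, 0, -190, 1, 0, 0, 0, 0, 0, -195, 1, 0, 0, 0, 0, 0, -195, 1])

```text
time: 5.4
tool_pos: [0.4451, -0.2485, 0.2903]
ee_rot: [3.141, -0.001, -0.076]
wrist_force: [0.1, -0.1, -1.3]
width: 0.0257
finger_force: 30.0
```

```bash
python3 - <<'E'
from go import row
for f in (.25,.5,.75,1): print(row((445,-248,290),-4.3,(445+67.5*f,-248+416*f,290),85.3))
E
```

```text
(array([  0. ,   0. , -89.6]), array([   9., -105.,   -0.]))
(array([  0. ,   0. , -89.6]), array([  18.1, -209.9,   -0. ]))
(array([  0. ,   0. , -89.6]), array([  27.1, -314.9,   -0. ]))
(array([  0. ,   0. , -89.6]), array([  36.1, -419.9,   -0. ]))
```

arm_command(targets=[0, 0, -4, 1, -10, 0, 1, 0, 0, -10, 3, -35, 0, 1, 0, 0, -17, 6, -70, 0, 1, 0, 0, -24, 9, -105, 0, 1, 0, 0, -31, 12, -140, 0, 1, 0, 0, -38, 15, -175, 0, 1, 0, 0, -45, 18, -210, 0, 1, 0, 0, -52, 21, -245, 0, 1, 0, 0, -59, 24, -280, 0, 1, 0, 0, -66, 27, -315, 0, 1, 0, 0, -73, 30, -350, 0, 1, 0, 0, -80, 33, -385, 0, 1, 0, 0, -86, 35, -410, 0, 1, 0, 0, -89.6, 36, -420, 0, 1, 0, 0, -89.6, 36, -420, 0, 1, 0, 0, -89.6, 36, -420, 0, 1, 0, 0, -89.6, 36, -420, 40, 1, 0, 0, -89.6, 36, -420, 70, 1, 0, 0, -89.6, 36, -420, 70, 1, 0, 0, -89.6, 36, -420, 70, 1])

```text
time: 7.4
tool_pos: [0.5127, 0.1667, 0.2194]
ee_rot: [-3.14, 0.0, 1.485]
wrist_force: [0.5, 0.5, -0.6]
width: 0.0259
finger_force: 30.0
```

```bash
python3 - <<'E'
from m import *
o=robot.get_obs(); print(o['tool_pos'].round(4),np.degrees(o['ee_rot']).round(2),o['width'],o['wrist_force'].round(1))
a=snap('scene');b=snap('top')
f=lambda s,x,y,w,h,k: cv2.resize(cv2.cvtColor(s['color'],cv2.COLOR_RGB2BGR)[y:y+h,x:x+w],None,fx=k,fy=k,interpolation=cv2.INTER_CUBIC)
cv2.imwrite('pics/over.png',np.hstack([f(a,280,130,100,100,4),f(b,190,150,100,100,4)]))
for n,s in(('s',a),('t',b)):
    P=cloud(s);h=cv2.cvtColor(s['color'],cv2.COLOR_RGB2HSV); m=(abs(P[...,0]-.512)<.06)&(abs(P[...,1]-.168)<.05)&(P[...,2]>.125)&(h[...,0]>18)&(h[...,0]<36)&(h[...,1]>110)
    q=P[m]; print(n,len(q),q.min(0).round(3) if len(q) else 0,q.max(0).round(3) if len(q) else 0,np.median(q,0).round(4) if len(q) else 0)
E
```

```text
[0.5127 0.1667 0.2194] [-1.7994e+02  2.0000e-02  8.5110e+01] 0.025940442599599035 [ 0.5  0.5 -0.6]
s 53 [0.493 0.134 0.148] [0.549 0.179 0.364] [0.5208 0.1633 0.3349]
t 0 0 0 0
```

View pics/over.png

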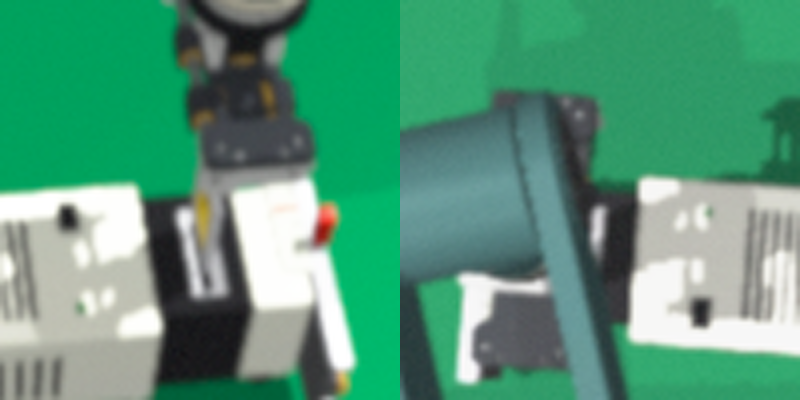

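The slide hangs over the slot: in the scene crop, the plate at (205,200–250) sits above the bevel at (200,250). Descending in gentle stages and watching the force.

arm_command(targets=[0, 0, 0, 0, 0, 5, 1, 0, 0, 0, 0, 0, 10, 1, 0, 0, 0, 0, 0, 13, 1, 0, 0, 0, 0, 0, 16, 1, 0, 0, 0, 0, 0, 19, 1, 0, 0, 0, 0, 0, 22, 1, 0, 0, 0, 0, 0, 25, 1, 0, 0, 0, 0, 0, 28, 1, 0, 0, 0, 0, 0, 28, 1])

```text
time: 8.4
tool_pos: [0.5127, 0.1677, 0.1909]
ee_rot: [-3.141, -0.0, 1.487]
wrist_force: [1.3, 0.6, -1.7]
width: 0.026
finger_force: 30.0
```

Past the bevel with almost no force. Continuing.

arm_command(targets=[0, 0, 0, 0, 0, 6, 1, 0, 0, 0, 0, 0, 12, 1, 0, 0, 0, 0, 0, 18, 1, 0, 0, 0, 0, 0, 24, 1, 0, 0, 0, 0, 0, 30, 1, 0, 0, 0, 0, 0, 36, 1, 0, 0, 0, 0, 0, 42, 1, 0, 0, 0, 0, 0, 48, 1, 0, 0, 0, 0, 0, 54, 1, 0, 0, 0, 0, 0, 60, 1, 0, 0, 0, 0, 0, 63, 1, 0, 0, 0, 0, 0, 63, 1, 0, 0, 0, 0, 0, 63, 1])

```text
time: 9.7
tool_pos: [0.5126, 0.1678, 0.128]
ee_rot: [-3.141, -0.0, 1.487]
wrist_force: [0.7, 2.8, -2.1]
width: 0.0254
finger_force: 30.0
```

arm_command(targets=[0, 0, 0, 0, 0, 1, 1, 0, 0, 0, 0, 0, 2, 1, 0, 0, 0, 0, 0, 3, 1, 0, 0, 0, 0, 0, 3.5, 1, 0, 0, 0, 0, 0, 4, 1, 0, 0, 0, 0, 0, 4, 1])

```text
time: 10.3
tool_pos: [0.5133, 0.1677, 0.1247]
ee_rot: [3.141, -0.001, 1.487]
wrist_force: [1.1, 2.4, -0.4]
width: 0.0258
finger_force: 30.0
```

arm_command(targets=[0, 0, 0, 0, 0, 0.5, 1, 0, 0, 0, 0, 0, 1, 1, 0, 0, 0, 0, 0, 1, 1])

```text
time: 10.6
tool_pos: [0.5132, 0.1677, 0.1242]
ee_rot: [3.14, -0.001, 1.487]
wrist_force: [0.7, 3.1, 2.6]
width: 0.0258
finger_force: 30.0
```

The floor is reached (upward force 2.6 N at exactly the expected height). Releasing and rising.

arm_command(targets=[0, 0, 0, 0, 0, 0, 0, 0, 0, 0, 0, 0, 0, 0, 0, 0, 0, 0, 0, 0, -0.3, 0, 0, 0, 0, 0, 0, -0.3, 0, 0, 0, 0, 0, -1, -0.3, 0, 0, 0, 0, 0, -10, -0.3, 0, 0, 0, 0, 0, -30, -0.3, 0, 0, 0, 0, 0, -60, -0.3, 0, 0, 0, 0, 0, -80, -0.3, 0, 0, 0, 0, 0, -80, -0.3])

```text
time: 11.6
tool_pos: [0.515, 0.168, 0.2082]
ee_rot: [3.133, -0.002, 1.487]
wrist_force: [1.1, -0.6, -0.6]
width: 0.0614
finger_force: 0.0
```

```bash
python3 - <<'E'
from m import *
o=robot.get_obs(); print(o['tool_pos'].round(4),np.degrees(o['ee_rot']).round(2),o['width'],o['wrist_force'].round(1))
a=snap('scene');P=cloud(a);h=cv2.cvtColor(a['color'],cv2.COLOR_RGB2HSV)
f=lambda s,x,y,w,h,k: cv2.resize(cv2.cvtColor(s['color'],cv2.COLOR_RGB2BGR)[y:y+h,x:x+w],None,fx=k,fy=k,interpolation=cv2.INTER_CUBIC)
cv2.imwrite('pics/home.png',f(a,290,130,100,100,5))
m=(abs(P[...,0]-.512)<.04)&(abs(P[...,1]-.168)<.04)&(P[...,2]>.125)&(P[...,2]<.19)&(h[...,0]>18)&(h[...,0]<36)&(h[...,1]>110); q=P[m]; print('yellow',len(q),q.min(0).round(3),q.max(0).round(3))
g=(abs(P[...,0]-.52)<.04)&(abs(P[...,1]-.255)<.04)&(P[...,2]>.124)&(P[...,2]<.17)&(h[...,1]>120)&((h[...,0]<8)|(h[...,0]>172)); q=P[g]; print('red',len(q),q.min(0).round(3),q.max(0).round(3))
E
```

```text
[0.515  0.168  0.2082] [ 1.7953e+02 -1.4000e-01  8.5220e+01] 0.061389086011536954 [ 1.1 -0.6 -0.6]
yellow 60 [0.502 0.159 0.126] [0.527 0.171 0.158]
red 23 [0.514 0.248 0.125] [0.526 0.258 0.159]
```

View pics/home.png

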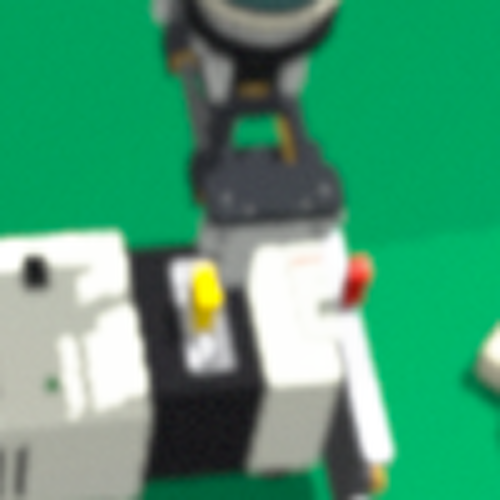

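Yellow slide home: in the crop its grip stands at (205,290), top ≈ 0.154–0.158. The red grip, still closed, is at (357,280). Now move over the shutter grip.

```bash
python3 - <<'E'
from go import row
print(row((512.5,168,204),85.3,(520.5,255.5,204),85.3),row((512.5,168,204),85.3,(520.5,255.5,128),85.3))
E
```

```text
(array([0., 0., 0.]), array([87.9,  0.8,  0. ])) (array([0., 0., 0.]), array([87.9,  0.8, 76. ]))
```

arm_command(targets=[0, 0, 0, 30, 0, 0, -0.3, 0, 0, 0, 60, 0.5, 0, -0.3, 0, 0, 0, 80, 0.8, 0, -0.3, 0, 0, 0, 88, 0.8, 0, -0.3, 0, 0, 0, 88, 0.8, 0, -0.3, 0, 0, 0, 88, 0.8, 25, -0.3, 0, 0, 0, 88, 0.8, 50, -0.3, 0, 0, 0, 88, 0.8, 68, -0.3, 0, 0, 0, 88, 0.8, 76, -0.3, 0, 0, 0, 88, 0.8, 76, -0.3, 0, 0, 0, 88, 0.8, 76, -0.3])

```text
time: 12.75
tool_pos: [0.5216, 0.2549, 0.1284]
ee_rot: [3.14, -0.0, 1.487]
wrist_force: [-0.4, 0.4, -0.5]
width: 0.0611
finger_force: 0.0
```

arm_command(targets=[0, 0, 0, 0, 0, 0, 1, 0, 0, 0, 0, 0, 0, 1, 0, 0, 0, 0, 0, 0, 1, 0, 0, 0, 0, 0, 0, 1, 0, 0, 0, 0, 0, 0, 1, 0, 0, 0, 0, 0, 0, 1, 0, 0, 0, 0, 0, 0, 1, 0, 0, 0, 0, 0, 0, 1, 0, 0, 0, 0, 0, 0, 1, 0, 0, 0, 0, 0, 0, 1])

```text
time: 13.75
tool_pos: [0.5197, 0.2554, 0.1275]
ee_rot: [-3.139, 0.0, 1.488]
wrist_force: [-4.7, -0.4, 3.2]
width: 0.0138
finger_force: 30.0
```

```bash
cat > g.py <<'E'
from m import *
o=robot.get_obs(); print(o['tool_pos'].round(4),np.degrees(o['ee_rot']).round(2),o['width'],o['wrist_force'].round(1),o['finger_force'])
for n in('scene','top'):
    a=snap(n);P=cloud(a);h=cv2.cvtColor(a['color'],cv2.COLOR_RGB2HSV)
    g=(abs(P[...,0]-.505)<.06)&(abs(P[...,1]-.255)<.04)&(P[...,2]>.124)&(P[...,2]<.17)&(h[...,1]>120)&((h[...,0]<8)|(h[...,0]>172)); q=P[g]
    if len(q): print(n,'red',len(q),q.min(0).round(3),q.max(0).round(3),np.median(q,0).round(4))
s=dict(np.load('/tmp/scene.npz')); cv2.imwrite('/tmp/g.png',cv2.resize(cv2.cvtColor(s['color'],cv2.COLOR_RGB2BGR)[130:230,300:400],None,fx=6,fy=6,interpolation=cv2.INTER_CUBIC))
E
python3 g.py
```

```text
[0.5197 0.2554 0.1275] [-1.7984e+02  1.0000e-02  8.5250e+01] 0.013796548304738917 [-4.7 -0.4  3.2] 29.99689221382141
```

arm_command(targets=[0, 0, 0, 0, -3, 0, 1, 0, 0, 0, 0, -6, 0, 1, 0, 0, 0, 0, -9, 0, 1, 0, 0, 0, 0, -12, 0, 1, 0, 0, 0, 0, -15, 0, 1, 0, 0, 0, 0, -18, 0, 1, 0, 0, 0, 0, -21, 0, 1, 0, 0, 0, 0, -24, 0, 1, 0, 0, 0, 0, -27, 0, 1, 0, 0, 0, 0, -29, 0, 1, 0, 0, 0, 0, -31, 0, 1, 0, 0, 0, 0, -32, 0, 1, 0, 0, 0, 0, -32, 0, 1, 0, 0, 0, 0, -32, 0, 1])

```text
time: 15.25
tool_pos: [0.4903, 0.2577, 0.1275]
ee_rot: [3.139, -0.0, 1.487]
wrist_force: [6.3, 1.0, -2.7]
width: 0.0136
finger_force: 30.0
```

```bash
python3 g.py; cp /tmp/g.png pics/half.png
```

```text
[0.4903 0.2577 0.1275] [ 1.7983e+02 -1.0000e-02  8.5190e+01] 0.013596981534316583 [ 6.3  1.  -2.7] 30.013427138328552
```

View pics/half.png

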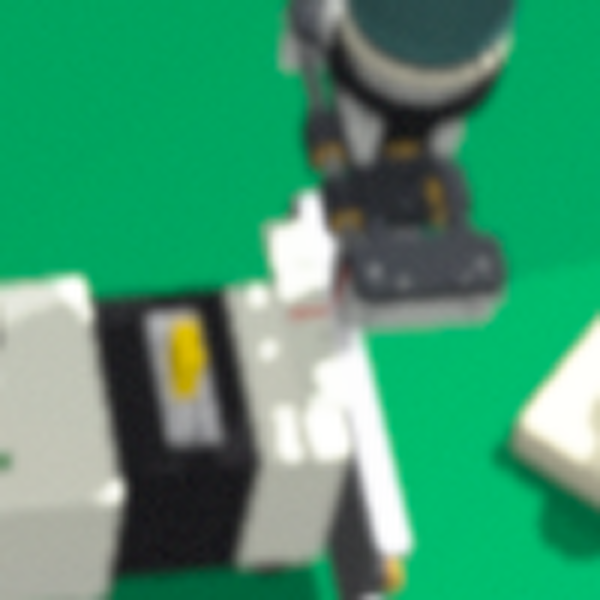

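```bash
python3 - <<'E'
from m import *
s=snap('scene'); iT=np.linalg.inv(s['T'])
def pr(p): c=iT@np.r_[p,1]; return np.round([c[0]/c[2]*s['fx']+s['cx'],c[1]/c[2]*s['fy']+s['cy']],1)
off=np.array([-.001,-.002,0]) # scene-view bias
u=np.array([-.9967,.082,0]); v=np.array([.082,.9967,0])
for q in(0,.025,.03,.035):
    for z in(.13,.154): print(q,z,pr(np.array([.5197,.2555,z])+u*q-v*.006+off))
img=s['color'].astype(int); r=(img[...,0]-np.maximum(img[...,1],img[...,2]))[165:190,345:370]
vv,uu=np.nonzero(r>50); print([(a+345,b+165,r[b,a]) for a,b in zip(uu,vv)])
o=robot.get_obs(); print(o['time'],o['tool_pos'].round(4),o['wrist_force'].round(1))
E
```

```text
0 0.13 [357.5 187.9]
0 0.154 [358.7 183.4]
0.025 0.13 [355.8 181. ]
0.025 0.154 [357.  176.3]
0.03 0.13 [355.5 179.6]
0.03 0.154 [356.7 175. ]
0.035 0.13 [355.2 178.2]
0.035 0.154 [356.4 173.6]
[]
15.4 [0.4903 0.2577 0.1275] [ 5.9 -1.4 -2.9]
```

The visible sliver of the red grip at (357.2, 177.5) matches the projection for 30 mm (356.1, 177.3). The tool travel (29.5 mm) and spring force (about 6–7 N) agree, so I'm handing in.

```bash
python3 -c "
from bench import robot
print(robot.close_job())"
```

```text
the job is handed in; nothing more can be done
None
```

The yellow filter is fully home in the lamp's slot and let go, and I handed the job in with the gripper still holding the shutter about 29.5 mm open, at the red half mark; no pass/fail result was returned.

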